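# Blow out the noodle cutter on the downdraft bench

### The job

Blow the noodle cutter clean on the small downdraft bench: push the filter drawer fully home so that its catch snaps in, and slide the cutter along its track, without lifting it, until it sits against the end stop. Only when both are in place, squeeze the clamped air gun's trigger fully back, keep it there for about a second and let it spring out again. Leave the bottle, the tin and the brush alone.

Things in the scene. Friction and masses are not known exactly. Their poses are not given: they have to be found in the camera images.
- station: fixed grey steel downdraft bench, 260 (x) x 260 (y) x 90 mm high, bar grille as flat top. Origin: centre of its underside, on the table. Its x points from the drawer side towards the end stop (roughly away from the robot), y left, z up; 'bench frame' below means this. A deflector sheet on the +y edge rises to z = 188 mm, a lip on the +x edge to 115 mm. A blue air gun is clamped beyond the -y side.
- track_end (a point): where the cutter's track ends: foot of the end stop's face on the grille, bench frame x = 100, y = 0, z = 90 mm. The white nylon stop is 30 mm high, 82 mm wide. The track is two white nylon rails along the bench's x, 8 mm high, inner faces at y = -35 and +35 mm, from x = -105 mm to the stop.
- nozzle_tip (a point): tip of the air gun's black fan nozzle, bench frame x = 35, y = -59, z = 120 mm, blowing along +y. The gun lies flat and level: barrel along y behind this tip to y = -276 mm, clamped on an arm from the bench (strap and screw at y = -224 mm up to z = 145 mm).
- drawer_front (a point): middle of the outer face of the filter drawer's white front plate (244 wide, 66 high, 12 mm thick; black finger recess, flush); 44 mm above the table. The face looks along the bench's -x and is pushed along +x; fully home it stands at x = -142 mm in the bench frame, the plate against the cabinet.
- drawer (a joint): opening of the filter drawer in m, 0 = fully home, up to 0.10. It runs with about 1 N of friction. A sprung roller catch resists with up to about 8 N from 0.014 to 0.005 (most at the start); once past that, it snaps the drawer home and holds it there.
- cutter_mid (a point): centre, half-way up, of the loose noodle cutter: steel toothed rollers between aluminium end plates, 130 (x, along the track) x 64 (y) x 58 mm high, about 0.75 kg, standing between the rails with 3 mm play each side; 119 mm above the table. Its flat rear end plate lies 65 mm behind this point. Home against the stop this point is at x = 35 mm in the bench frame.
- trigger_pad (a point): point on the outer (+y) face of the gun's red trigger, 45 mm from its hinge, 120 mm above the table; moves with it. The trigger is a strip 16 mm high, 8 mm thick, 84 mm long, along the grip's +y side from its hinge (bench frame x = 20, y = -200 mm) towards -x. Squeezed along -y towards the grip: here about 4 N start it, about 9 N hold it fully in, 11 mm further.
- grip_back (a point): point on the rear (-y) face of the gun's fixed blue grip, across from the trigger pad: bench frame x = -25, y = -258, z = 120 mm. The grip runs from the barrel along -x to x = -85 mm, 28 mm thick (y), 26 mm high; then a coupler and a pipe to x = -157 mm. Over grip and trigger: 60 mm wide at rest, 48 mm squeezed; free to straddle from above, nothing below them.
- trigger (a joint): angle of the trigger in rad, 0 = out at rest (sprung back), 0.25 = fully squeezed, at its stop.
- oil: white bottle of machine oil with a yellow cap, 48 mm across, 130 mm high, upright on the table; origin at its underside. Bystander.
- tin: steel tin with a paper label, 60 mm across, 85 mm high, upright on the table; origin at its underside. Bystander.
- brush: flat flour brush, wooden handle and pale bristles, 210 mm long, 60 mm wide, 20 mm high, lying flat on the table. Origin near the middle of its wooden head, at the table; its x points to the bristles (handle to 130 mm behind, bristles to 80 mm ahead). Bystander.

How it is judged:
By the outcome, as a careful person would: the job done as asked, in the order asked, and still so for the second after the job is handed in, with the robot touching nothing.
It also fails if it takes over 64 s, if anything falls off the work surface, if the arm or the gripper's body presses on something with over 40 N, if the wrist force passes 120 N, or if a joint passes its speed limit or range.

### The arm

A 6-joint arm with a two-finger parallel gripper is mounted at the origin on the work surface. World frame = base frame: x ahead of the robot, y to its left, z up, the work surface at z = 0. Lengths are in m, angles in degrees, forces in N, time in s.
With the tool pointing down it reaches from about 0.4 to 0.825 m from the base axis. Payload 7 kg.
Tool frame: the origin (TCP) lies at the very end of the fingers, on their centre line; the grasp point (between the pads) lies 19 mm behind it (r.hold_point_z is the distance from the TCP to the grasp point, in m); z points along the fingers, y is the line along which they close (so a half turn about z gives the same grasp; the last joint's range is limited). The gripper opens to 88 mm and grips with 3 to 60 N. Pads are 19 mm wide; open, the fingers measure 130 mm over their backs; the gripper's body (78 mm by 193 mm) begins 47 mm behind the grasp point.
Start: joints at [84.116, 20.546, 0.682, 0, -70.136, -16.507], TCP at [0.257, 0.624, 0.187] pointing down, gripper open.
Joint ranges: [-176.03, 176.03], [-82.01, 121.73], [-58.28, 71.71], [-173.87, 95.51], [-174.79, -0.11], [-173.66, 173.66]. Speed limits (degrees/s): [136.94, 136.94, 172.46, 180, 180, 180].

### API

Orientations are given as [roll, pitch, yaw] about the fixed x, y, z axes, in that order (R = Rz(yaw) Ry(pitch) Rx(roll)).
In Python, from plant import telemetry, vision, workorder, r gives the robot as it stands.
- The arm moves only by the tool move_arm, never from a script. Its argument "plan" is a list of rows, each a list of 7 numbers: the opening, from -1 (shut) to 1 (fully open), so that 0 is half open, then the shift along the world's x, y, z in m, then the turn, a rotation vector about the world's x, y, z in degrees. In form: [[fingers, dx, dy, dz, ax, ay, az], ...]. A call has 1 to 20 rows; each row shifts and turns the commanded pose from where the row before left it; what a row does not reach is not made up. A row lasts 1/8 s, in which the tool goes at most 62.5 mm and 10.7 degrees, less where a joint would pass 70% of its speed; a pose out of reach is approached as far as the arm can. A call is refused whole if a number of a shift passes 0.0625 or a number of a turn 10.7, either way. A call with a gripper value outside its range is refused whole. The fingers move at their own pace and stop on an object; "force" is the grip in N (left out, the last holds). Time passes only in rows, so rows that do not move let the fingers close. It gives the time, the measured TCP pose, the force, the opening and the grip force at its end, in the units of the state.
- telemetry.get_state(): the state, without advancing time (a new reading comes with each control period).
- vision.capture(name): name is "side" or "top"; returns a dict with "img" (400x640x3 uint8, red, green, blue), "depth" (400x640 float32, m along the optical axis (not along the pixel's ray), 0 where there is no reading), "intrinsics" (3x3 intrinsics, pixels), "D" ([k1, k2, p1, p2, k3] as OpenCV has them; the pictures are not rectified), "R" (3x3) and "t" (3): a world point X has camera coordinates R X + t. Camera axes: x right, y down, z forward; pixel columns grow to the right and rows downward; lengths in m; the calibration is good to about 2 mm. A picture is of the moment at which its call begins.
- workorder.close_job(): hands the job in; it is judged then, once.
The state is a dict: "time_s": time; "joints": joint angles; "qd": joint speeds; "joint_torque": joint torques, N m; "tcp_pos": TCP position; "eef_rot": TCP orientation; "contact_force": force on the tool from outside, world axes, zero at the start; "moment": the same for the moment, N m; "gripper_width": finger opening in m; "gripper_force": force on a finger pad.
Only numpy, scipy, OpenCV 4.12 (cv2) and the standard library are available. Lean on these libraries where they do the work, as an engineer would, in place of code of your own. Each camera call takes 0.05 s, during which the arm holds its last target. There are 200 camera calls.

## Working session

There is one attempt and no reset: what is moved stays moved. The work goes in short steps, Python scripts to look and compute and a tool call to move; the robot and the scene stay as the last step left them, time stands still between calls to the robot, and variables do not carry over. Pictures are saved under pics/ and viewed, at most 10 in all, crops included, and the job is handed in when it is done.

Besides the shell and the picture viewer there is one more tool, called as name(argument=value, ...) on one line, values as JSON. move_arm: Moves the arm, as the interface text tells. Its arguments: {"type":"object","properties":{"plan":{"type":"array"},"force":{"type":"number"}},"required":["plan"]}

```bash
mkdir -p pics; python3 - <<'E'
from plant import telemetry, vision
import cv2,numpy as np
s=telemetry.get_state();print({k:np.round(v,3) for k,v in s.items()})
for n in("top","side"):
    c=vision.capture(n);cv2.imwrite(f"pics/{n}0.png",c["img"][:,:,::-1]);np.savez(f"{n}0.npz",**c)
    print(n,c["intrinsics"],c["D"],-c["R"].T@c["t"])
E
```

```text
{'time_s': np.float64(0.0), 'joints': array([ 8.4116e+01,  2.0590e+01,  6.3200e-01, -1.9000e-02, -7.0135e+01,
       -1.6507e+01]), 'qd': array([ 0.022,  0.001, -0.03 , -0.082,  0.032, -0.035]), 'joint_torque': array([ 1.0000e-03, -5.8271e+01,  2.9305e+01,  6.9970e+00,  7.0000e-03,
       -0.0000e+00]), 'tcp_pos': array([0.257, 0.624, 0.186]), 'eef_rot': array([ 1.79906e+02, -9.00000e-03, -2.23980e+01]), 'contact_force': array([-0.392, -0.07 , -0.322]), 'moment': array([-0.023,  0.028,  0.001]), 'gripper_force': np.float64(0.0), 'gripper_width': np.float64(0.088)}
top [[493.37556356   0.         312.69909834]
 [  0.         493.37556356 193.45343492]
 [  0.           0.           1.        ]] [-0.0520988  0.         0.         0.         0.       ] [0.36153189 0.01828717 1.48695454]
side [[447.97289498   0.         308.96502466]
 [  0.         447.97289498 200.67988116]
 [  0.           0.           1.        ]] [-0.03039908  0.          0.          0.          0.        ] [-7.47375469e-04 -6.72303509e-01  9.54099200e-01]
```

View pics/top0.png

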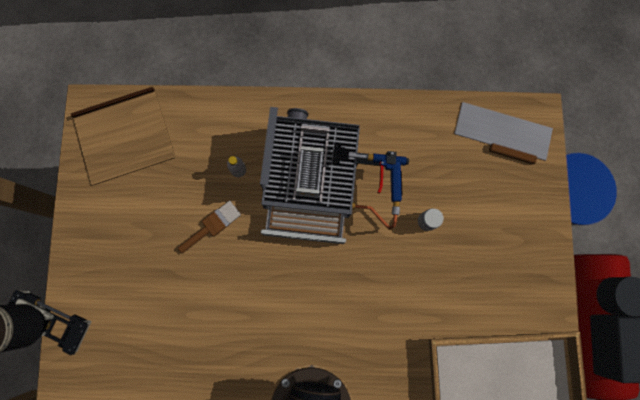

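View pics/side0.png

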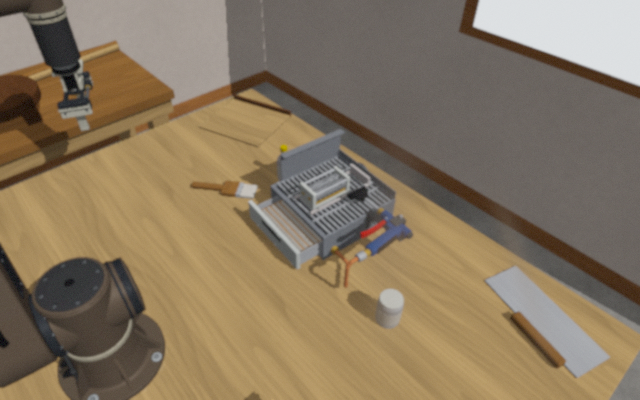

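The top view shows the bench centred near (312,165), with the drawer open at its front (y≈238), the gun at the right (380–405, 160–210) and the tin at (432,219). I'll enlarge it.

```bash
python3 - <<'E'
import cv2
i=cv2.imread("pics/top0.png")[100:250,250:450]
cv2.imwrite("pics/top0c.png",cv2.resize(i,None,fx=4,fy=4,interpolation=cv2.INTER_CUBIC))
E
```

```text
(no output)
```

View pics/top0c.png

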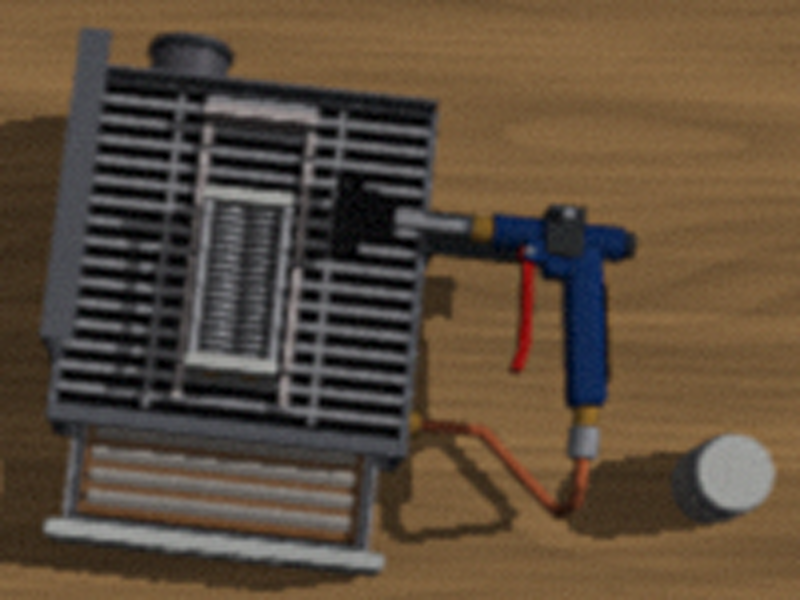

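Crop positions (crop px, ÷4 +(250,100) gives image px): lip −y corner (437,103), stop top front edge (205,116)–(318,126), rail starts (178,398) and (285,406), barrel end (634,243), grip end (586,405), drawer plate outer edge (45,533)–(381,570), cutter top rear edge (187,368)–(275,376) and front edge (205,190)–(293,197), trigger from (528,250) to (517,370).

```bash
cat > h.py <<'E'
import numpy as np,cv2
from scipy.optimize import least_squares
def load(n): return dict(np.load(n))
def proj(c,P): return cv2.projectPoints(np.asarray(P,float).reshape(-1,1,3),cv2.Rodrigues(c["R"])[0],c["t"],c["intrinsics"],c["D"])[0][:,0]
def unproj(c,uv,z):
    q=cv2.undistortPoints(np.asarray(uv,float).reshape(-1,1,2),c["intrinsics"],c["D"])[:,0]
    d=np.c_[q,np.ones(len(q))]@c["R"]; o=-c["R"].T@c["t"]
    return o+d*((z-o[2])/d[:,2])[:,None]
def b2w(p,B):
    a=p[2];B=np.asarray(B,float);R=np.array([[np.cos(a),-np.sin(a),0],[np.sin(a),np.cos(a),0],[0,0,1]])
    return B@R.T+[p[0],p[1],0]
def w2b(p,W):
    a=p[2];R=np.array([[np.cos(a),-np.sin(a),0],[np.sin(a),np.cos(a),0],[0,0,1]])
    return (np.asarray(W)-[p[0],p[1],0])@R
E
python3 - <<'E'
from h import *
c=load("top0.npz")
cr=lambda L:np.array(L)/4.+[250,100]
uv=cr([(437,103),(205,116),(318,126),(178,398),(285,406),(634,243),(586,405)])
B=np.array([(130,-130,115),(100,41,120),(100,-41,120),(-105,39,98),(-105,-39,98),(35,-276,120),(-85,-244,130)])/1000.
s=least_squares(lambda p:(proj(c,b2w(p,B))-uv).ravel(),[.5,0,0],loss="soft_l1")
print("pose",s.x,np.degrees(s.x[2]));print(s.fun.reshape(-1,2).round(2))
p=s.x;np.save("pose.npy",p)
def sh(n,L,z):
    w=unproj(c,cr(L),z);print(n,w.round(4).tolist(),(w2b(p,w)*1000).round(1).tolist())
sh("drawer",[(45,533),(381,570)],.077)
sh("cut rear,front",[(187,368),(275,376),(205,190),(293,197)],.148)
sh("trig",[(528,250),(517,370)],.128)
sh("tin",[(735,475)],.085);sh("gripedge L/R",[(566,330),(606,330)],.125)
# depth checks
D=c["depth"];
for n,L in {"drawer":[(200,546)],"cutter":[(230,372),(248,196)],"grip":[(586,330)],"tin":[(735,475)],"stop":[(260,108)],"strap":[(565,230)]}.items():
    for u in cr(L):
        d=D[int(round(u[1])),int(round(u[0]))]
        q=cv2.undistortPoints(u.reshape(1,1,2),c["intrinsics"],c["D"])[0,0]
        w=c["R"].T@(np.r_[q,1]*d-c["t"]);print(n,w.round(4),(w2b(p,w)*1000).round(1))
# overlay check on side
S=load("side0.npz");im=S["img"][:,:,::-1].copy()
im=cv2.resize(im[110:290,190:430],None,fx=3,fy=3,interpolation=cv2.INTER_CUBIC)
C=np.array([(130,-130,115),(130,130,188),(100,41,120),(100,-41,120),(-105,39,98),(-105,-39,98),(35,-276,120),(-85,-244,133),(-130,-130,90),(-130,130,90),(-130,-130,0),(35,-59,120),(20,-200,128)])/1000
for q in (proj(S,b2w(p,C))-[190,110])*3: cv2.circle(im,tuple(int(v) for v in q),3,(0,255,0),1)
cv2.imwrite("pics/side0c.png",im)
E
```

```text
pose [ 0.69210626  0.00857691 -0.08032257] -4.602144311959393
[[ 1.26 -0.7 ]
 [-0.38 -0.31]
 [-0.33 -0.07]
 [-0.08  0.3 ]
 [ 0.39  0.95]
 [ 0.33  0.43]
 [-0.91 -0.53]]
drawer [[0.4953, 0.1491, 0.077], [0.473, -0.0915, 0.077]] [[-207.4, 124.3, 77.0], [-210.3, -117.3, 77.0]]
cut rear,front [[0.6042, 0.0486, 0.148], [0.5998, -0.0122, 0.148], [0.7313, 0.0387, 0.148], [0.7274, -0.023, 0.148]] [[-90.8, 32.8, 148.0], [-90.4, -28.1, 148.0], [36.6, 33.2, 148.0], [37.7, -28.7, 148.0]]
trig [[0.6974, -0.191, 0.128], [0.6107, -0.1824, 0.128]] [[21.3, -198.5, 128.0], [-65.8, -196.9, 128.0]]
tin [[0.5447, -0.3458, 0.085]] [[-118.5, -365.1, 85.0]]
gripedge L/R [[0.6406, -0.2178, 0.125], [0.6412, -0.2462, 0.125]] [[-33.2, -229.8, 125.0], [-30.3, -258.1, 125.0]]
drawer [0.4886 0.0382 0.0707] [-205.3   13.2   70.7]
cutter [0.6058 0.0189 0.1269] [-86.9   3.4 126.9]
cutter [0.728  0.0085 0.1462] [ 35.8   2.8 146.2]
grip [ 0.6392 -0.2305  0.1331] [ -33.5 -242.6  133.1]
tin [ 0.5459 -0.3483  0.0753] [-117.1 -367.5   75.3]
stop [8.026e-01 7.000e-04 1.150e-01] [110.7   1.  115. ]
strap [ 0.7083 -0.2146  0.1448] [  34.  -221.2  144.8]
```

View pics/side0c.png

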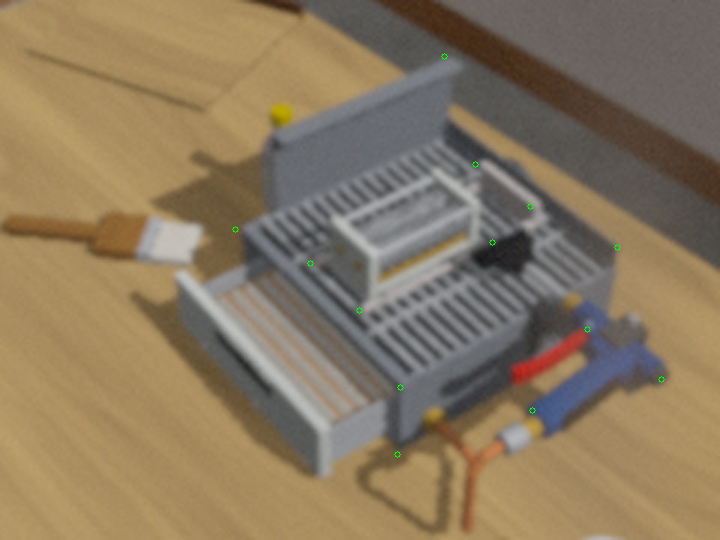

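The side overlay agrees with the fit to about 2–3 mm: the near bench corner falls at crop (400,387) and the barrel end at (661,380). The bench sits at (0.692, 0.009) with yaw −4.6°. The drawer is about 67 mm open and the cutter has about 61 mm to go. The trigger (y −198) and grip (−230 to −258) match the given sizes. Next I move in front of the drawer with the fingers closed along the bench's y.

move_arm(plan=[[-1,0.012,-0.037,0,0,0,1.11],[-1,0.012,-0.037,0,0,0,1.11],[-1,0.012,-0.037,0,0,0,1.11],[-1,0.012,-0.037,0,0,0,1.11],[-1,0.012,-0.037,0,0,0,1.11],[-1,0.012,-0.037,0,0,0,1.11],[-1,0.012,-0.037,0,0,0,1.11],[-1,0.012,-0.037,0,0,0,1.11],[-1,0.012,-0.037,0,0,0,1.11],[-1,0.012,-0.037,0,0,0,1.11],[-1,0.012,-0.037,0,0,0,1.11],[-1,0.012,-0.037,0,0,0,1.11],[-1,0.012,-0.037,0,0,0,1.11],[-1,0.012,-0.037,0,0,0,1.11],[-1,0.012,-0.037,0,0,0,1.11],[-1,0.012,-0.037,0,0,0,1.11],[-1,0,0,-0.036,0,0,0],[-1,0,0,-0.036,0,0,0],[-1,0,0,-0.036,0,0,0],[-1,0,0,-0.036,0,0,0]], force=20)

```text
time_s: 2.6
tcp_pos: [0.4489, 0.0319, 0.0418]
eef_rot: [-180.0, -0.0, -4.6]
contact_force: [-0.3, 0.7, 1.0]
gripper_width: -0.0
gripper_force: 0.0
```

move_arm(plan=[[-1,0.008,-0.00064,0,0,0,0],[-1,0.008,-0.00064,0,0,0,0],[-1,0.008,-0.00064,0,0,0,0],[-1,0.008,-0.00064,0,0,0,0],[-1,0.008,-0.00064,0,0,0,0],[-1,0.008,-0.00064,0,0,0,0],[-1,0.008,-0.00064,0,0,0,0],[-1,0.008,-0.00064,0,0,0,0],[-1,0.008,-0.00064,0,0,0,0]])

```text
time_s: 3.72
tcp_pos: [0.5217, 0.0263, 0.0428]
eef_rot: [180.0, 0.0, -4.6]
contact_force: [-0.0, 0.0, -0.4]
gripper_width: 0.0002
gripper_force: 0.0
```

move_arm(plan=[[-1,0.004,-0.0003,0,0,0,0],[-1,0.004,-0.0003,0,0,0,0]])

```text
time_s: 3.98
tcp_pos: [0.5292, 0.0257, 0.0428]
eef_rot: [180.0, 0.0, -4.6]
contact_force: [0.1, 0.8, -0.1]
gripper_width: 0.0005
gripper_force: 0.0
```

move_arm(plan=[[-1,0.003,-0.00024,0,0,0,0],[-1,0.003,-0.00024,0,0,0,0]])

```text
time_s: 4.22
tcp_pos: [0.5352, 0.0252, 0.0429]
eef_rot: [180.0, 0.0, -4.6]
contact_force: [-0.9, -0.5, 0.8]
gripper_width: 0.0004
gripper_force: 0.0
```

move_arm(plan=[[-1,0.002,-0.00016,0,0,0,0],[-1,0.002,-0.00016,0,0,0,0]])

```text
time_s: 4.47
tcp_pos: [0.5392, 0.0249, 0.0429]
eef_rot: [-180.0, 0.0, -4.6]
contact_force: [0.1, -0.2, -0.1]
gripper_width: 0.0003
gripper_force: 0.0
```

move_arm(plan=[[-1,0.002,-0.00016,0,0,0,0]])

```text
time_s: 4.6
tcp_pos: [0.5412, 0.0248, 0.0429]
eef_rot: [-180.0, -0.0, -4.6]
contact_force: [0.4, -0.2, -0.4]
gripper_width: 0.0003
gripper_force: 0.0
```

move_arm(plan=[[-1,0.002,-0.00016,0,0,0,0]])

```text
time_s: 4.72
tcp_pos: [0.5433, 0.0246, 0.0429]
eef_rot: [180.0, 0.0, -4.6]
contact_force: [-0.1, -0.2, 0.3]
gripper_width: 0.0005
gripper_force: 0.0
```

```bash
python3 - <<'E'
from plant import vision
import cv2,numpy as np
c=vision.capture("side")
i=c["img"][110:310,190:430,::-1]
cv2.imwrite("pics/side1.png",cv2.resize(i,None,fx=3,fy=3,interpolation=cv2.INTER_CUBIC))
E
```

```text
(no output)
```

View pics/side1.png

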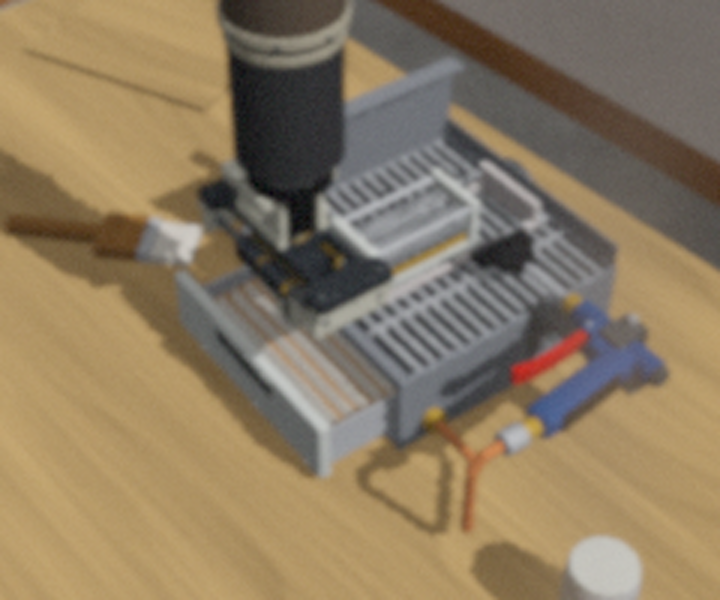

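The picture shows the drawer still open (plate corner at (322,470), unmoved) while the gripper is above and beyond it at about (310,290). That contradicts the reported TCP height, so I'm checking before I move again.

```bash
python3 - <<'E'
from h import *
from plant import vision,telemetry
s=telemetry.get_state();print({k:np.round(v,3).tolist() for k,v in s.items()})
S=vision.capture("side");T=vision.capture("top");np.savez("side1.npz",**S);np.savez("top1.npz",**T)
t=np.array(s["tcp_pos"]);print("tcp px side",(proj(S,[t,t+[0,0,.066],t+[0,0,.2]])-[190,110])*3,"top",proj(T,[t,t+[0,0,.066],t+[0,0,.2]]))
p=np.load("pose.npy")
print("plate bottom/top mid in crop",(proj(S,b2w(p,[(-.209,0,.011),(-.209,0,.077)]))-[190,110])*3)
def pt(c,u):
    d=c["depth"][int(round(u[1])),int(round(u[0]))];q=cv2.undistortPoints(np.array(u,float).reshape(1,1,2),c["intrinsics"],c["D"])[0,0]
    return (c["R"].T@(np.r_[q,1]*d-c["t"])).round(3)
for n,u in {"gripper body":(320,285),"beam end":(320,322),"plate":(260,365),"wrist":(290,120),"finger?":(300,315)}.items(): print(n,pt(S,np.array(u)/3+[190,110]))
a=cv2.resize(S["img"][180:260,240:330,::-1],(540,480),interpolation=cv2.INTER_CUBIC)
b=T["img"][130:270,250:390,::-1]
cv2.imwrite("pics/ab.png",np.hstack([cv2.resize(a,(400,356)),cv2.resize(b,(356,356),interpolation=cv2.INTER_CUBIC)]))
E
```

```text
{'time_s': 4.775, 'joints': [23.24, 16.347, -26.533, 0.008, -47.108, 62.128], 'qd': [0.177, -0.146, -0.257, -0.012, 0.157, -0.08], 'joint_torque': [0.031, -46.567, 22.365, 5.24, 0.012, -0.017], 'tcp_pos': [0.544, 0.025, 0.043], 'eef_rot': [-179.999, -0.013, -4.626], 'contact_force': [0.493, 0.413, -0.441], 'moment': [-0.034, -0.109, 0.008], 'gripper_force': 0.0, 'gripper_width': 0.0}
tcp px side [[294.46985489 345.93392582]
 [292.49786636 295.34659369]
 [288.03431694 180.30504911]] top [[305.10024237 218.79166195]
 [305.05240345 215.85490581]
 [304.9401602  208.95731914]]
plate bottom/top mid in crop [[245.76942441 399.46345318]
 [241.97613134 350.57961442]]
gripper body [ 0.515 -0.05   0.192]
beam end [ 0.506 -0.06   0.163]
plate [ 0.483 -0.001  0.08 ]
wrist [ 0.519 -0.013  0.338]
finger? [0.539 0.009 0.098]
```

View pics/ab.png

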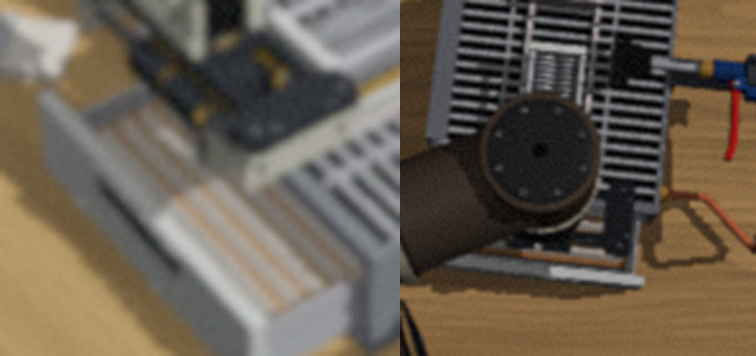

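```bash
python3 - <<'E'
from h import *
def cloud(c):
    v,u=np.mgrid[0:400,0:640];uv=np.c_[u.ravel(),v.ravel()].astype(float)
    q=cv2.undistortPoints(uv.reshape(-1,1,2),c["intrinsics"],c["D"])[:,0];d=c["depth"].ravel()
    W=(np.c_[q,np.ones(len(q))]*d[:,None]-c["t"])@c["R"];W[d==0]=np.nan;return W,uv
for f,t in(("side0",(.257,.624,.187)),("top0",(.257,.624,.187)),("side1",(.544,.025,.043))):
    c=load(f+".npz");W,uv=cloud(c);print(f,"tcp px",proj(c,[t]).round(1))
    m=(np.hypot(W[:,0]-t[0],W[:,1]-t[1])<.09)&(W[:,2]>(.08 if f!="side1" else .095))
    A=W[m];o=np.argsort(A[:,2])
    print("n",m.sum(),"z hist",np.histogram(A[:,2],np.arange(.08,.42,.02))[0])
    print(np.c_[A[o],uv[m][o]][:60:5].round(3).tolist())
# drawer plate now vs before
for f in("side0","side1"):
    W,uv=cloud(load(f+".npz"));p=np.load("pose.npy");B=w2b(p,W)
    m=(np.abs(B[:,1]+.03)<.07)&(B[:,2]>.025)&(B[:,2]<.065)&(B[:,0]<-.15)&(B[:,0]>-.25);print(f,m.sum(),np.percentile(B[m,0],[5,25,50,75]))
E
```

```text
side0 tcp px [[ 89.5 130.7]]
n 4166 z hist [  0   0   0   0   0   0   0  30  48  57  37 169 345 158 130 187]
[[0.231, 0.573, 0.227, 83.0, 130.0], [0.239, 0.569, 0.229, 86.0, 129.0], [0.231, 0.578, 0.231, 82.0, 128.0], [0.228, 0.568, 0.234, 82.0, 129.0], [0.228, 0.574, 0.234, 81.0, 128.0], [0.237, 0.564, 0.239, 85.0, 127.0], [0.23, 0.567, 0.24, 82.0, 127.0], [0.243, 0.56, 0.241, 87.0, 126.0], [0.233, 0.571, 0.244, 82.0, 125.0], [0.243, 0.564, 0.246, 86.0, 124.0], [0.231, 0.57, 0.249, 81.0, 124.0], [0.235, 0.563, 0.25, 83.0, 124.0]]
top0 tcp px [[ 71.3 317.4]]
n 3103 z hist [  0   0   0   0   0   0   0   5  13   1  26 421 702  49   6 133]
[[0.274, 0.663, 0.223, 50.0, 311.0], [0.282, 0.669, 0.243, 44.0, 308.0], [0.288, 0.671, 0.255, 41.0, 306.0], [0.281, 0.661, 0.257, 44.0, 309.0], [0.223, 0.541, 0.292, 84.0, 336.0], [0.269, 0.556, 0.294, 79.0, 316.0], [0.263, 0.537, 0.296, 86.0, 319.0], [0.261, 0.537, 0.297, 86.0, 320.0], [0.311, 0.655, 0.299, 39.0, 297.0], [0.313, 0.661, 0.3, 36.0, 296.0], [0.295, 0.637, 0.301, 45.0, 304.0], [0.262, 0.576, 0.302, 69.0, 319.0]]
side1 tcp px [[288.2 225.1]]
n 7034 z hist [ 20  33  52 191 384 574 172  64 232  70 239 257 269 267 285 283]
[[0.534, 0.028, 0.095, 284.0, 213.0], [0.536, 0.009, 0.096, 289.0, 216.0], [0.533, 0.01, 0.097, 288.0, 216.0], [0.534, 0.029, 0.098, 284.0, 212.0], [0.536, 0.009, 0.1, 289.0, 215.0], [0.532, 0.035, 0.102, 282.0, 210.0], [0.533, 0.027, 0.105, 284.0, 211.0], [0.532, 0.03, 0.106, 283.0, 210.0], [0.531, 0.012, 0.109, 287.0, 213.0], [0.537, 0.006, 0.113, 290.0, 212.0], [0.531, 0.012, 0.117, 287.0, 211.0], [0.53, 0.006, 0.121, 288.0, 211.0]]
side0 638 [-0.21000191 -0.20850036 -0.17667956 -0.16299568]
side1 637 [-0.20995368 -0.20851021 -0.17677272 -0.16322768]
```

The gripper depth points end about 37 mm above the reported TCP, both at the start (0.224 against 0.187) and now. The real fingertips are therefore about 37 mm short of the reported point along the tool. x and y agree. They passed just over the 77 mm plate, and the drawer depth is unchanged at −209. I'll back off and repeat the push, commanding z 37 mm lower.

move_arm(plan=[[-1,0,0,0.03,0,0,0],[-1,-0.024,0.002,0,0,0,0],[-1,-0.024,0.002,0,0,0,0],[-1,-0.024,0.002,0,0,0,0],[-1,-0.024,0.002,0,0,0,0],[-1,0,0,-0.023,0,0,0],[-1,0,0,-0.023,0,0,0],[-1,0,0,-0.022,0,0,0],[-1,0,0,0,0,0,0]])

```text
time_s: 6.0
tcp_pos: [0.4459, 0.032, 0.0038]
eef_rot: [179.9, 0.2, -4.6]
contact_force: [0.0, -0.8, -0.3]
gripper_width: 0.0003
gripper_force: 0.0
```

move_arm(plan=[[-1,0.008,-0.00064,0,0,0,0],[-1,0.008,-0.00064,0,0,0,0],[-1,0.008,-0.00064,0,0,0,0],[-1,0.004,-0.0003,0,0,0,0],[-1,0.004,-0.0003,0,0,0,0],[-1,0.004,-0.0003,0,0,0,0]])

```text
time_s: 6.75
tcp_pos: [0.483, 0.0296, 0.0048]
eef_rot: [180.0, 0.0, -4.6]
contact_force: [-2.4, 0.0, 0.2]
gripper_width: 0.0005
gripper_force: 0.6
```

move_arm(plan=[[-1,0.008,-0.00064,0,0,0,0],[-1,0.008,-0.00064,0,0,0,0],[-1,0.008,-0.00064,0,0,0,0],[-1,0.008,-0.00064,0,0,0,0],[-1,0.006,-0.0005,0,0,0,0],[-1,0.004,-0.0003,0,0,0,0]])

```text
time_s: 7.5
tcp_pos: [0.5256, 0.0264, 0.0048]
eef_rot: [180.0, -0.0, -4.6]
contact_force: [-0.1, -0.4, 0.3]
gripper_width: 0.0008
gripper_force: 0.6
```

move_arm(plan=[[-1,0.004,-0.0003,0,0,0,0]])

```text
time_s: 7.62
tcp_pos: [0.5293, 0.0261, 0.0048]
eef_rot: [180.0, 0.0, -4.6]
contact_force: [-0.9, -1.1, -0.7]
gripper_width: 0.0006
gripper_force: 0.6
```

move_arm(plan=[[-1,0.004,-0.0003,0,0,0,0]])

```text
time_s: 7.75
tcp_pos: [0.5314, 0.0257, 0.0046]
eef_rot: [180.0, 0.2, -4.7]
contact_force: [-16.0, 7.4, 13.8]
gripper_width: 0.0005
gripper_force: 8.3
```

move_arm(plan=[[-1,0.003,-0.0003,0,0,0,0]])

```text
time_s: 7.88
tcp_pos: [0.5319, 0.0254, 0.0045]
eef_rot: [179.9, 0.4, -4.7]
contact_force: [-22.4, 11.4, 19.8]
gripper_width: 0.0004
gripper_force: 11.8
```

move_arm(plan=[[-1,0.002,-0.0002,0,0,0,0]])

```text
time_s: 8.0
tcp_pos: [0.5325, 0.0253, 0.0044]
eef_rot: [179.9, 0.5, -4.7]
contact_force: [-22.0, 10.7, 16.5]
gripper_width: 0.0004
gripper_force: 11.0
```

The force of (−22, 11, 17) N isn't what the catch alone would give, so I'm looking before pressing further.

```bash
python3 - <<'E'
from h import *
from plant import vision
S=vision.capture("side");T=vision.capture("top");np.savez("side2.npz",**S);np.savez("top2.npz",**T)
a=cv2.resize(S["img"][160:270,235:345,::-1],(400,400),interpolation=cv2.INTER_CUBIC)
b=cv2.resize(T["img"][110:250,240:380,::-1],(400,400),interpolation=cv2.INTER_CUBIC)
cv2.imwrite("pics/ab2.png",np.hstack([a,b]))
p=np.load("pose.npy")
for f in("side0","side2"):
    c=load(f+".npz");v,u=np.mgrid[0:400,0:640];uv=np.c_[u.ravel(),v.ravel()].astype(float)
    q=cv2.undistortPoints(uv.reshape(-1,1,2),c["intrinsics"],c["D"])[:,0];d=c["depth"].ravel()
    W=(np.c_[q,np.ones(len(q))]*d[:,None]-c["t"])@c["R"];B=w2b(p,W);B[d==0]=9
    m=(B[:,1]<-.04)&(B[:,1]>-.115)&(B[:,2]>.03)&(B[:,2]<.06)&(B[:,0]<-.13)&(B[:,0]>-.25);print(f,m.sum(),np.percentile(B[m,0],[5,25,50]))
    m=(np.abs(B[:,0]+.13)<.07)&(np.abs(B[:,1])<.11)&(B[:,2]>.1)&(B[:,2]<.2);print(np.histogram(B[m,2],np.arange(.1,.2,.01))[0])
E
```

```text
side0 551 [-0.20995873 -0.18318467 -0.1650344 ]
[ 65  50  57  83 105  10   0   0   1]
side2 121 [-0.15143415 -0.1508328  -0.15015675]
[ 67 158 257 350 291 548 106  60  50]
```

View pics/ab2.png

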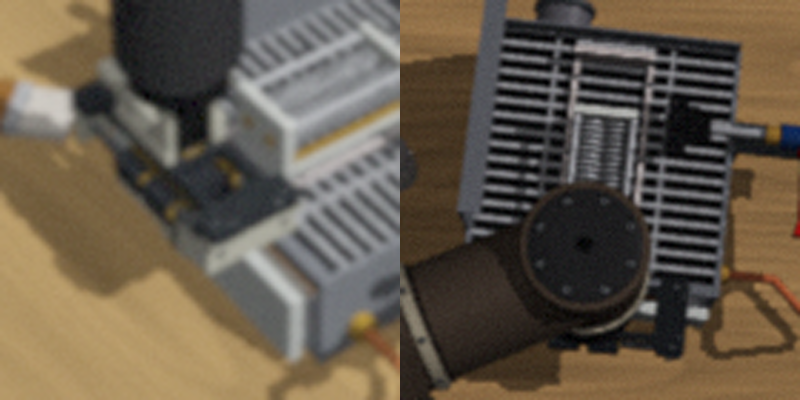

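The drawer is at −151, 9 mm short and inside the catch zone. The gripper body overhangs the bench's front edge and is evidently rubbing on it. I'll back off, tilt the tool 25° so the body leans back, and push again.

move_arm(plan=[[-1,-0.02,0.0016,0,0,0,0],[-1,-0.025,0.002,0.006,0,0,0],[-1,0,0,0,-0.67,-8.31,0],[-1,0,0,0,-0.67,-8.31,0],[-1,0,0,0,-0.67,-8.31,0],[-1,0,0,0,0,0,0],[-1,0,0,0,0,0,0]])

```text
time_s: 8.98
tcp_pos: [0.5213, 0.019, 0.0525]
eef_rot: [-179.6, -18.6, -4.9]
contact_force: [-1.6, 0.5, 0.1]
gripper_width: 0.0
gripper_force: 0.0
```

```bash
python3 - <<'E'
from h import *
from plant import vision,telemetry
S=vision.capture("side");p=np.load("pose.npy");print(np.round(telemetry.get_state()["contact_force"],1))
c=S;v,u=np.mgrid[0:400,0:640];uv=np.c_[u.ravel(),v.ravel()].astype(float)
q=cv2.undistortPoints(uv.reshape(-1,1,2),c["intrinsics"],c["D"])[:,0];d=c["depth"].ravel()
W=(np.c_[q,np.ones(len(q))]*d[:,None]-c["t"])@c["R"];B=w2b(p,W);B[d==0]=9
m=(B[:,1]<-.04)&(B[:,1]>-.115)&(B[:,2]>.03)&(B[:,2]<.06)&(B[:,0]<-.13)&(B[:,0]>-.16);print(m.sum(),np.percentile(B[m,0],[5,25,50]))
E
```

```text
[-0.7  0.4  0.5]
131 [-0.15277092 -0.15175648 -0.15121455]
```

```bash
python3 - <<'E'
from plant import telemetry
import numpy as np
s=telemetry.get_state();print({k:np.round(s[k],2) for k in("time_s","joints","tcp_pos","eef_rot")})
E
```

```text
{'time_s': np.float64(9.02), 'joints': array([ 27.05,   3.25, -58.23,  37.55, -15.5 ,  22.95]), 'tcp_pos': array([0.52, 0.02, 0.05]), 'eef_rot': array([-179.62,  -18.58,   -4.86])}
```

Joint 3 hit its range limit, so that tilt isn't available here. I'll undo it and use a straight tool held higher: tip near 60 mm, still 17 mm below the plate's top edge, with the body clear of the bench.

move_arm(plan=[[-1,0,0,0.01,0.3,3.1,0],[-1,0,0,0.01,0.3,3.1,0],[-1,0,0,0.01,0.3,3.1,0],[-1,0,0,0,0.3,3.1,0],[-1,0,0,0,0.25,3.1,0],[-1,0,0,0,0.25,3.1,0],[-1,0,0,0,0,0,0]])

```text
time_s: 9.9
tcp_pos: [0.523, 0.0178, 0.0806]
eef_rot: [-179.7, -0.2, -5.0]
contact_force: [-0.4, -0.1, -0.3]
gripper_width: 0.0004
gripper_force: 0.0
```

move_arm(plan=[[-1,-0.028,0.007,0,0,0,0.4],[-1,0,0,-0.029,0,0,0],[-1,0,0,-0.029,0,0,0],[-1,0,0,0,0,0,0],[-1,0.012,-0.001,0,0,0,0],[-1,0.012,-0.001,0,0,0,0],[-1,0.006,-0.0005,0,0,0,0]])

```text
time_s: 10.78
tcp_pos: [0.5265, 0.0222, 0.0248]
eef_rot: [-179.6, -0.4, -4.5]
contact_force: [0.8, 0.6, -0.3]
gripper_width: 0.0003
gripper_force: 0.0
```

move_arm(plan=[[-1,0.004,-0.0003,0,0,0,0]])

```text
time_s: 10.9
tcp_pos: [0.5294, 0.0216, 0.0244]
eef_rot: [-179.6, -0.4, -4.6]
contact_force: [1.2, -0.4, 0.1]
gripper_width: 0.0004
gripper_force: 0.0
```

move_arm(plan=[[-1,0.004,-0.0003,0,0,0,0]])

```text
time_s: 11.02
tcp_pos: [0.5319, 0.0211, 0.024]
eef_rot: [-179.7, -0.3, -4.6]
contact_force: [-11.0, 4.1, 7.8]
gripper_width: 0.0005
gripper_force: 5.4
```

move_arm(plan=[[-1,0.004,-0.0003,0,0,0,0]])

```text
time_s: 11.15
tcp_pos: [0.5322, 0.0205, 0.0234]
eef_rot: [-179.7, 0.1, -4.6]
contact_force: [-22.6, 9.8, 17.3]
gripper_width: 0.0003
gripper_force: 11.6
```

The pad force is about half the x force, so the fingers are pushing the plate and nothing else is touching. The sideways and upward parts are friction from arm deflection, and they bind the drawer. I'll push on while easing y and z.

move_arm(plan=[[-1,0,0.002,0.002,0,0,0],[-1,0.002,0.001,0.001,0,0,0]])

```text
time_s: 11.4
tcp_pos: [0.5317, 0.0218, 0.0246]
eef_rot: [-179.9, 0.3, -4.7]
contact_force: [-11.6, -4.5, -4.7]
gripper_width: 0.0002
gripper_force: 6.1
```

move_arm(plan=[[-1,0.003,0,0,0,0,0]])

```text
time_s: 11.52
tcp_pos: [0.5321, 0.0215, 0.0244]
eef_rot: [-179.9, 0.6, -4.7]
contact_force: [-28.1, 3.3, 14.6]
gripper_width: 0.0005
gripper_force: 14.3
```

```bash
cat >> h.py <<'E'
def cloud(c,p):
    v,u=np.mgrid[0:400,0:640];uv=np.c_[u.ravel(),v.ravel()].astype(float)
    q=cv2.undistortPoints(uv.reshape(-1,1,2),c["intrinsics"],c["D"])[:,0];d=c["depth"].ravel()
    B=w2b(p,(np.c_[q,np.ones(len(q))]*d[:,None]-c["t"])@c["R"]);B[d==0]=9;return B
def chk(c,p):
    B=cloud(c,p)
    m=(B[:,1]<-.04)&(B[:,1]>-.115)&(B[:,2]>.03)&(B[:,2]<.06)&(B[:,0]<-.12)&(B[:,0]>-.22);print("plate",m.sum(),np.percentile(B[m,0],[5,25,50]).round(4))
    m=(np.abs(B[:,1])<.025)&(B[:,2]>.1)&(B[:,2]<.14)&(B[:,0]<.0)&(B[:,0]>-.11);print("cutter rear",m.sum(),np.percentile(B[m,0],[5,25,50]).round(4) if m.any() else 0)
E
python3 - <<'E'
from h import *
from plant import vision,telemetry
s=telemetry.get_state();print({k:np.round(s[k],2) for k in("contact_force","moment","joints","joint_torque","tcp_pos")})
p=np.load("pose.npy");S=vision.capture("side");chk(S,p);chk(load("side0.npz"),p)
B=cloud(load("side0.npz"),p)
for n,m in {"cab side y":(abs(B[:,0])<.1)&(abs(B[:,2]-.03)<.02)&(abs(B[:,1]+.13)<.015),"grille z":(abs(B[:,0])<.1)&(B[:,1]<-.05)&(B[:,1]>-.11)&(abs(B[:,2]-.09)<.008),"stop face x":(abs(B[:,1])<.03)&(B[:,2]>.1)&(B[:,2]<.118)&(abs(B[:,0]-.1)<.02),"drawer front":(abs(B[:,0]+.209)<.006)&(abs(B[:,1])<.11)&(B[:,2]>.02)}.items(): print(n,m.sum(),np.median(B[m],0).round(4))
E
```

```text
{'contact_force': array([-28.11,   3.27,  14.65]), 'moment': array([ 1.55, 10.24, -0.15]), 'joints': array([ 23.15,  17.13, -28.34,  -0.47, -45.01,  62.48]), 'joint_torque': array([ -2.62, -41.97,  33.63,  10.46,   8.99,   0.11]), 'tcp_pos': array([0.53, 0.02, 0.02])}
plate 154 [-0.1522 -0.1511 -0.1503]
cutter rear 483 [-0.0886 -0.0679 -0.046 ]
plate 627 [-0.2099 -0.1798 -0.1611]
cutter rear 510 [-0.0889 -0.0701 -0.047 ]
cab side y 339 [-0.0359 -0.1277  0.0335]
grille z 798 [-0.0138 -0.0823  0.0884]
stop face x 63 [ 0.1039 -0.0022  0.111 ]
drawer front 685 [-0.2083 -0.0131  0.0558]
```

```bash
python3 - <<'E'
from plant import r,telemetry
print([a for a in dir(r) if not a.startswith("__")]); print(r.hold_point_z)
s=telemetry.get_state();import numpy as np;print(s["time_s"],np.round(s["moment"],2),np.round(s["contact_force"],1))
E
```

```text
['Unreachable', 'hold_point_z']
0.0188
11.575 [-0.7   6.34 -0.24] [-17.7  -1.9   1.8]
```

move_arm(plan=[[-1,-0.008,0,0,0,0,0],[-1,-0.014,0.003,0,0,0,0],[-1,0,0,0,0,0,0]])

```text
time_s: 11.95
tcp_pos: [0.5192, 0.0274, 0.0275]
eef_rot: [-179.6, -0.4, -4.5]
contact_force: [0.2, -0.4, -0.7]
gripper_width: 0.0003
gripper_force: 0.0
```

```bash
python3 - <<'E'
from h import *
from plant import vision,telemetry
p=np.load("pose.npy");S=vision.capture("side");T=vision.capture("top");chk(S,p);np.savez("side3.npz",**S);np.savez("top3.npz",**T)
s=telemetry.get_state();print(s["tcp_pos"],np.round(s["moment"],2))
a=cv2.resize(S["img"][185:270,240:345,::-1],(400,324),interpolation=cv2.INTER_CUBIC)
b=cv2.resize(T["img"][170:245,260:360,::-1],(400,300),interpolation=cv2.INTER_CUBIC)
b=np.vstack([b,np.zeros((24,400,3),np.uint8)])
cv2.imwrite("pics/ab3.png",np.hstack([a,b]))
E
```

```text
plate 146 [-0.1519 -0.1509 -0.1504]
cutter rear 499 [-0.0886 -0.0696 -0.047 ]
[0.52025477 0.02750862 0.02766165] [-0.02 -0.05  0.  ]
```

View pics/ab3.png

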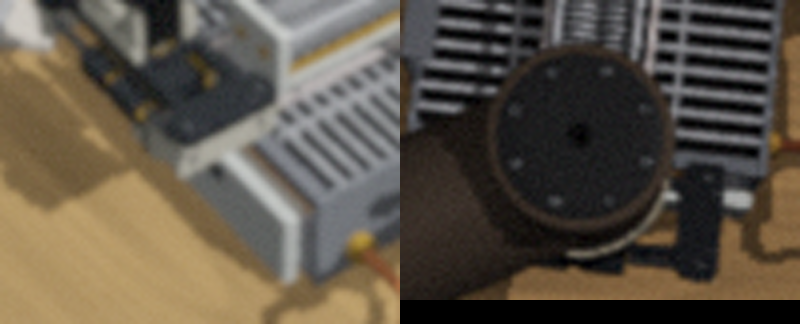

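The view shows the plate still 9 mm out, with a brown gap at left-panel (265,170). The bracket's lower right edge at (265,125) looks close to the grille. I'll measure how low that bracket hangs.

```bash
python3 - <<'E'
from h import *
p=np.load("pose.npy");c=load("side3.npz");B=cloud(c,p).reshape(400,640,3)
for u,v0,v1 in((285,214,226),(292,220,232),(300,215,227),(308,208,222)):
    print(u,[(v,*(B[v,u]*1000).round(0).astype(int).tolist()) for v in range(v0,v1)])
b=B.reshape(-1,3);m=(b[:,2]>.095)&(b[:,2]<.2)&(abs(b[:,1])<.11)&(b[:,0]<-.095)&(b[:,0]>-.3)
for z in np.arange(.095,.2,.01):
    k=m&(abs(b[:,2]-z-.005)<.005)
    if k.sum(): print(round(z,3),k.sum(),"x",np.percentile(b[k,0],[3,97]).round(3),"y",np.percentile(b[k,1],[3,97]).round(3))
c=load("top3.npz");b=cloud(c,p);m=(b[:,2]>.1)&(b[:,2]<.3)&(abs(b[:,1])<.13)&(b[:,0]<-.1)&(b[:,0]>-.3)
for z in np.arange(.1,.3,.02):
    k=m&(abs(b[:,2]-z-.01)<.01)
    if k.sum(): print("top",round(z,3),k.sum(),"x",np.percentile(b[k,0],[3,97]).round(3),"y",np.percentile(b[k,1],[3,97]).round(3))
E
```

```text
285 [(214, -205, -69, 178), (215, -208, -72, 179), (216, -209, -73, 176), (217, -210, -75, 175), (218, -211, -76, 173), (219, -215, -82, 177), (220, -214, -81, 172), (221, -214, -80, 168), (222, -213, -80, 163), (223, -214, -81, 161), (224, -213, -79, 155), (225, -214, -80, 153)]
292 [(220, -202, -94, 175), (221, -201, -93, 170), (222, -201, -92, 165), (223, -200, -90, 160), (224, -200, -91, 158), (225, -196, -84, 145), (226, -196, -84, 142), (227, -198, -86, 141), (228, -196, -84, 134), (229, -149, -14, 43), (230, -150, -15, 40), (231, -149, -13, 34)]
300 [(215, -176, -91, 175), (216, -176, -92, 172), (217, -177, -93, 170), (218, -176, -91, 165), (219, -175, -89, 158), (220, -171, -84, 148), (221, -170, -83, 143), (222, -170, -83, 140), (223, -170, -83, 136), (224, -170, -82, 132), (225, -140, -41, 76), (226, -144, -45, 78)]
308 [(208, -145, -84, 176), (209, -147, -85, 174), (210, -149, -89, 175), (211, -153, -93, 177), (212, -153, -94, 174), (213, -153, -93, 170), (214, -150, -89, 161), (215, -151, -91, 159), (216, -146, -84, 148), (217, -146, -85, 145), (218, -147, -85, 142), (219, -146, -84, 137), (220, -121, -52, 92), (221, -122, -53, 90)]
0.095 16 x [-0.187 -0.095] y [-0.085  0.043]
0.105 1 x [-0.188 -0.188] y [-0.016 -0.016]
0.125 13 x [-0.211 -0.149] y [-0.084  0.087]
0.135 133 x [-0.214 -0.143] y [-0.086  0.087]
0.145 221 x [-0.214 -0.146] y [-0.086  0.086]
0.155 264 x [-0.214 -0.151] y [-0.092  0.082]
0.165 287 x [-0.214 -0.144] y [-0.094  0.083]
0.175 467 x [-0.211 -0.143] y [-0.091  0.091]
0.185 88 x [-0.2   -0.151] y [-0.014  0.047]
0.195 31 x [-0.198 -0.151] y [-0.015  0.052]
top 0.12 3 x [-0.213 -0.212] y [-0.017  0.014]
top 0.14 82 x [-0.213 -0.167] y [-0.08   0.022]
top 0.16 359 x [-0.211 -0.139] y [-0.091 -0.041]
top 0.18 6 x [-0.194 -0.141] y [-0.09  -0.073]
top 0.24 4 x [-0.219 -0.202] y [-0.033  0.015]
top 0.26 13 x [-0.221 -0.212] y [-0.024  0.012]
top 0.28 13 x [-0.221 -0.207] y [-0.03   0.011]
```

The body's underside is at 131 mm, 41 mm clear of the bench, so only the fingers touch. I'll push harder in steady steps.

move_arm(plan=[[-1,0.01,-0.0008,0,0,0,0],[-1,0.006,-0.0005,0,0,0,0],[-1,0.006,0,0,0,0,0],[-1,0,0,0,0,0,0],[-1,0,0,0,0,0,0]])

```text
time_s: 12.68
tcp_pos: [0.5425, 0.0258, 0.0271]
eef_rot: [-179.6, -0.4, -4.5]
contact_force: [-0.1, 0.2, -0.2]
gripper_width: 0.0007
gripper_force: 0.0
```

move_arm(plan=[[-1,0.008,0,0,0,0,0],[-1,0,0,0,0,0,0]])

```text
time_s: 12.92
tcp_pos: [0.5436, 0.0249, 0.0261]
eef_rot: [-179.8, 0.3, -4.6]
contact_force: [-21.5, 5.7, 16.0]
gripper_width: 0.0006
gripper_force: 10.9
```

```bash
python3 - <<'E'
from h import *
from plant import vision,telemetry
s=telemetry.get_state();print({k:np.round(s[k],3) for k in("time_s","tcp_pos","eef_rot","contact_force","moment","gripper_force")})
chk(vision.capture("side"),np.load("pose.npy"))
s=telemetry.get_state();print({k:np.round(s[k],3) for k in("time_s","tcp_pos","contact_force","moment","gripper_force")})
E
```

```text
{'time_s': np.float64(12.925), 'tcp_pos': array([0.544, 0.025, 0.026]), 'eef_rot': array([-179.786,    0.266,   -4.627]), 'contact_force': array([-21.466,   5.749,  16.013]), 'moment': array([ 2.226,  7.66 , -0.1  ]), 'gripper_force': np.float64(10.937)}
plate 131 [-0.1415 -0.1405 -0.1397]
cutter rear 424 [-0.0881 -0.06   -0.0407]
{'time_s': np.float64(12.975), 'tcp_pos': array([0.544, 0.025, 0.026]), 'contact_force': array([-20.823,   5.946,  15.006]), 'moment': array([ 2.089,  7.574, -0.051]), 'gripper_force': np.float64(10.709)}
```

The drawer snapped home: the plate depth now reads −141, where −142 is home. Next I back off, rise to tip height ≈107 mm, and approach the cutter's rear plate between the rails.

move_arm(plan=[[-1,-0.012,0,0,0,0,0],[-1,-0.015,0,0,0,0,0],[-1,0,0,0.022,0,0,0],[-1,0,0,0.022,0,0,0],[-1,0,0,0,0,0,0]])

```text
time_s: 13.6
tcp_pos: [0.524, 0.0263, 0.073]
eef_rot: [-179.6, -0.6, -4.5]
contact_force: [1.2, -0.1, 0.9]
gripper_width: 0.0007
gripper_force: 0.0
```

move_arm(plan=[[-1,0.012,-0.003,-0.003,0,0,0],[-1,0.016,-0.003,0,0,0,0],[-1,0.016,-0.0013,0,0,0,0],[-1,0.016,-0.0013,0,0,0,0],[-1,0.006,-0.0005,0,0,0,0],[-1,0.006,-0.0005,0,0,0,0],[-1,0.006,-0.0005,0,0,0,0],[-1,0.006,-0.0005,0,0,0,0]])

```text
time_s: 14.6
tcp_pos: [0.6039, 0.0147, 0.0678]
eef_rot: [-179.7, -0.1, -4.5]
contact_force: [-8.3, 1.0, 4.4]
gripper_width: 0.0004
gripper_force: 4.2
```

move_arm(plan=[[-1,0.006,-0.0005,0,0,0,0],[-1,0.006,-0.0005,0,0,0,0],[-1,0.006,-0.0005,0,0,0,0]])

```text
time_s: 14.98
tcp_pos: [0.6216, 0.0132, 0.0677]
eef_rot: [-179.7, -0.0, -4.5]
contact_force: [-10.7, 0.2, 4.8]
gripper_width: 0.0005
gripper_force: 4.7
```

move_arm(plan=[[-1,0.006,-0.0005,0,0,0,0],[-1,0.006,-0.0005,0,0,0,0]])

```text
time_s: 15.22
tcp_pos: [0.6335, 0.0121, 0.0677]
eef_rot: [-179.7, -0.0, -4.5]
contact_force: [-9.4, 0.2, 5.0]
gripper_width: 0.0003
gripper_force: 4.9
```

move_arm(plan=[[-1,0.003,-0.0002,0,0,0,0],[-1,0,0,0,0,0,0]])

```text
time_s: 15.48
tcp_pos: [0.6369, 0.0118, 0.0678]
eef_rot: [-179.7, -0.1, -4.5]
contact_force: [-8.1, -0.9, 3.6]
gripper_width: 0.0006
gripper_force: 3.8
```

move_arm(plan=[[-1,0.004,-0.0003,0,0,0,0],[-1,0.004,-0.0003,0,0,0,0],[-1,0.003,-0.0002,0,0,0,0]])

```text
time_s: 15.85
tcp_pos: [0.6472, 0.011, 0.0678]
eef_rot: [-179.7, -0.0, -4.5]
contact_force: [-10.9, -0.2, 5.8]
gripper_width: 0.0005
gripper_force: 5.3
```

move_arm(plan=[[-1,0.003,-0.0002,0,0,0,0]])

```text
time_s: 15.98
tcp_pos: [0.6501, 0.0107, 0.0678]
eef_rot: [-179.7, -0.0, -4.6]
contact_force: [-9.8, -0.6, 5.7]
gripper_width: 0.0006
gripper_force: 5.3
```

move_arm(plan=[[-1,0.003,-0.0002,0,0,0,0]])

```text
time_s: 16.1
tcp_pos: [0.6531, 0.0105, 0.0678]
eef_rot: [-179.7, -0.0, -4.6]
contact_force: [-10.7, -1.3, 6.1]
gripper_width: 0.0004
gripper_force: 5.4
```

move_arm(plan=[[-1,0.002,-0.0002,0,0,0,0]])

```text
time_s: 16.23
tcp_pos: [0.6543, 0.0104, 0.0678]
eef_rot: [-179.7, 0.1, -4.6]
contact_force: [-18.4, 1.8, 12.3]
gripper_width: 0.0004
gripper_force: 9.2
```

move_arm(plan=[[-1,0.003,-0.0002,0,0,0,0],[-1,0,0,0,0,0,0]])

```text
time_s: 16.48
tcp_pos: [0.654, 0.0103, 0.0678]
eef_rot: [-179.8, 0.4, -4.6]
contact_force: [-26.1, 3.8, 17.1]
gripper_width: 0.0007
gripper_force: 13.1
```

move_arm(plan=[[-1,-0.01,0.0008,0,0,0,0],[-1,-0.012,0.001,0,0,0,0],[-1,-0.004,0,0.02,0,0,0],[-1,0,0,0.04,0,0,0],[-1,0,0,0.04,0,0,0],[-1,0,0,0,0,0,0]])

```text
time_s: 17.23
tcp_pos: [0.6379, 0.0132, 0.1723]
eef_rot: [-179.5, -0.8, -4.5]
contact_force: [0.2, -0.4, 0.3]
gripper_width: 0.0004
gripper_force: 0.0
```

```bash
python3 - <<'E'
from h import *
from plant import vision
p=np.load("pose.npy");S=vision.capture("side");chk(S,p);b=cloud(S,p)
m=(abs(b[:,1])<.025)&(b[:,2]>.1)&(b[:,2]<.14)&(b[:,0]<.02)&(b[:,0]>-.06);print(np.percentile(b[m,0],[2,10,25,50]))
a=cv2.resize(S["img"][120:270,230:430,::-1],(800,600),interpolation=cv2.INTER_CUBIC);cv2.imwrite("pics/s4.png",a)
E
```

```text
plate 116 [-0.1412 -0.1404 -0.1397]
cutter rear 167 [-0.0289 -0.0272 -0.0261]
[-0.02920366 -0.02809166 -0.02661523 -0.00643224]
```

View pics/s4.png

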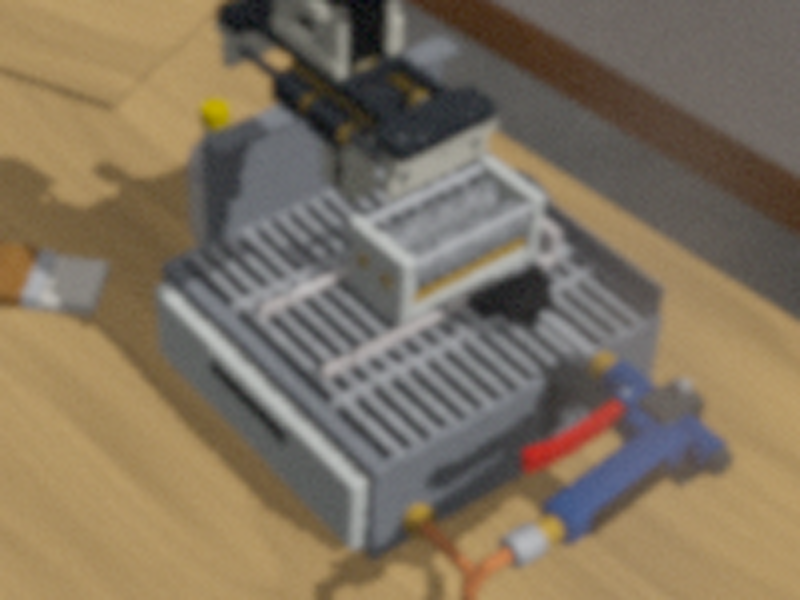

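The view confirms the drawer plate lies flush against the cabinet (no gap at (270,400)) and the cutter stands against the stop, its rear at −29 mm. Next I move above the grip with fingers open, centred on bench y = −234.

move_arm(plan=[[1,0.0015,-0.039,0,0,0,0],[1,0.002,-0.039,0,0,0,0],[1,0.002,-0.039,0,0,0,0],[1,0.002,-0.039,0,0,0,0],[1,0.0015,-0.04,0,0,0,0],[1,0.0015,-0.04,0,0,0,0],[1,0,0,0,0,0,0],[1,0,0,0,0,0,0],[1,0,0,0,0,0,0]])

```text
time_s: 18.4
tcp_pos: [0.6461, -0.2223, 0.1678]
eef_rot: [-179.6, -0.3, -4.5]
contact_force: [1.0, 1.0, -0.3]
gripper_width: 0.0843
gripper_force: 0.0
```

move_arm(plan=[[1,0.002,0,0,0,0,0],[1,0,0,0,0,0,0],[1,0,0,-0.02,0,0,0],[1,0,0,-0.02,0,0,0],[1,0,0,-0.02,0,0,0],[1,0,0,-0.015,0,0,0],[1,0,0,-0.015,0,0,0],[1,0,0,-0.015,0,0,0],[1,0,0,0,0,0,0]])

```text
time_s: 19.52
tcp_pos: [0.6473, -0.2232, 0.0616]
eef_rot: [-179.6, -0.2, -4.5]
contact_force: [0.1, -0.0, 0.5]
gripper_width: 0.088
gripper_force: 0.0
```

move_arm(plan=[[-1,0,0,0,0,0,0],[-1,0,0,0,0,0,0],[-1,0,0,0,0,0,0],[-1,0,0,0,0,0,0]], force=20)

```text
time_s: 20.02
tcp_pos: [0.6497, -0.221, 0.0638]
eef_rot: [-179.5, -0.5, -4.5]
contact_force: [2.3, 19.8, 1.5]
gripper_width: 0.0533
gripper_force: 10.4
```

move_arm(plan=[[-1,0,0,0,0,0,0],[-1,0,0,0,0,0,0]])

```text
time_s: 20.27
tcp_pos: [0.6498, -0.2195, 0.0637]
eef_rot: [-179.4, -0.5, -4.4]
contact_force: [0.6, 15.3, 1.8]
gripper_width: 0.0496
gripper_force: 19.1
```

move_arm(plan=[[-1,0,0,0,0,0,0],[-1,0,0,0,0,0,0],[-1,0,0,0,0,0,0]])

```text
time_s: 20.65
tcp_pos: [0.6498, -0.2195, 0.0637]
eef_rot: [-179.4, -0.5, -4.4]
contact_force: [1.8, 17.0, 1.5]
gripper_width: 0.0501
gripper_force: 19.1
```

```bash
python3 - <<'E'
from h import *
from plant import vision
p=np.load("pose.npy")
for n in("top","side"):
  c=vision.capture(n);np.savez(n+"5.npz",**c)
  for f in(n+"0",n+"5"):
    c=load(f+".npz");b=cloud(c,p);i=c["img"].reshape(-1,3).astype(int)
    m=(i[:,0]>110)&(i[:,0]>2.5*i[:,1])&(i[:,0]>2.5*i[:,2])&(b[:,0]>-.1)&(b[:,0]<.04)&(b[:,1]<-.16)&(b[:,1]>-.28)&(b[:,2]>.1)&(b[:,2]<.15)
    for x in np.arange(-.09,.03,.02):
      k=m&(abs(b[:,0]-x-.01)<.01)
      if k.sum(): print(f,round(x+.01,3),k.sum(),np.median(b[k,1]).round(4))
E
```

```text
top0 -0.06 12 -0.1983
top0 -0.04 16 -0.2002
top0 -0.02 14 -0.2001
top0 0.0 14 -0.1987
top0 0.02 2 -0.198
side0 -0.06 30 -0.2007
side0 -0.04 29 -0.2036
side0 -0.02 22 -0.2036
side0 0.0 22 -0.2021
side5 -0.06 2 -0.2213
side5 -0.04 2 -0.2169
```

The trigger has moved 20 mm at 80 mm from its hinge, which is 0.25 rad, so it is fully in. I'll finish the hold, release, and rise clear.

move_arm(plan=[[-1,0,0,0,0,0,0],[-1,0,0,0,0,0,0],[-1,0,0,0,0,0,0],[1,0,0,0,0,0,0],[1,0,0,0,0,0,0],[1,0,0,0,0,0,0],[1,0,0,0,0,0,0],[1,0,0,0,0,0,0],[1,0,0,0,0,0,0]])

```text
time_s: 21.88
tcp_pos: [0.6483, -0.2236, 0.0633]
eef_rot: [-179.7, -0.4, -4.5]
contact_force: [0.8, -0.1, -0.2]
gripper_width: 0.0876
gripper_force: 0.0
```

move_arm(plan=[[1,0,-0.003,0.01,0,0,0],[1,0,0,0.02,0,0,0],[1,0,0,0.03,0,0,0],[1,0,0,0.03,0,0,0],[1,0,0,0.04,0,0,0],[1,0,0,0.04,0,0,0],[1,0,0,0,0,0,0],[1,0,0,0,0,0,0]])

```text
time_s: 22.88
tcp_pos: [0.648, -0.2264, 0.2334]
eef_rot: [-179.6, -0.4, -4.5]
contact_force: [-0.5, -0.0, -0.2]
gripper_width: 0.088
gripper_force: 0.0
```

```bash
python3 - <<'E'
from h import *
from plant import vision
p=np.load("pose.npy");c=vision.capture("side");chk(c,p);b=cloud(c,p);i=c["img"].reshape(-1,3).astype(int)
m=(abs(b[:,1])<.025)&(b[:,2]>.1)&(b[:,2]<.14)&(b[:,0]<.02)&(b[:,0]>-.06);print(np.percentile(b[m,0],[2,10,25]))
m=(i[:,0]>110)&(i[:,0]>2.5*i[:,1])&(i[:,0]>2.5*i[:,2])&(b[:,0]>-.1)&(b[:,0]<.04)&(b[:,1]<-.16)&(b[:,1]>-.28)&(b[:,2]>.1)&(b[:,2]<.15)
for x in np.arange(-.09,.03,.02):
  k=m&(abs(b[:,0]-x-.01)<.01)
  if k.sum(): print(round(x+.01,3),k.sum(),np.median(b[k,1]).round(4))
E
```

```text
plate 130 [-0.1414 -0.1405 -0.1398]
cutter rear 173 [-0.0287 -0.0277 -0.0262]
[-0.02889106 -0.02810236 -0.02696515]
-0.06 32 -0.2006
-0.04 26 -0.2034
-0.02 26 -0.2037
0.0 20 -0.2016
```

The trigger has sprung back out, the drawer and cutter are still home, and the arm is clear, so I'm handing in.

```bash
python3 -c "
from plant import workorder
print(workorder.close_job())"
```

```text
the job is handed in; nothing more can be done
None
```

I handed the job in with the drawer snapped home and the cutter against its stop; only after both, I squeezed the trigger fully for about a second, and it sprang back out (bottle, tin and brush not touched).

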